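# Open the ice well past its spring stop

### The arm

A 6-joint arm with a two-finger parallel gripper is mounted at the origin on the work surface. World frame = base frame: x ahead of the robot, y to its left, z up, the work surface at z = 0. Lengths are in m, angles in rad, forces in N, time in s.
With the tool pointing down it reaches from about 0.325 to 0.75 m from the base axis. Payload 7.6 kg.
Tool frame: the origin (TCP) lies midway between the tips of the shut fingers; the grasp point (between the pads) lies 19 mm behind it; z points along the fingers, y is the line along which they close (so a half turn about z gives the same grasp; the last joint's range is limited). The gripper opens to 85 mm and grips with 20 to 120 N. Pads are 22 mm wide; open, the fingers measure 114 mm over their backs; the gripper's body (76 mm by 85 mm) begins 54 mm behind the grasp point. The pads swing forward as they close: fully open they stand 13 mm farther back than shut.
Start: joints at [-1.379, 0.052, 1.401, -0, 1.689, -0.07], TCP at [0.136, -0.507, 0.231] pointing down, gripper open.
Joint ranges: [-2.9, 2.9], [-0.91, 2.17], [0.12, 2.37], [-1.06, 4.2], [0.26, 2.73], [-2.93, 2.93]. Speed limits (rad/s): [2.57, 2.57, 3.01, 3.14, 3.14, 3.14].

### API

Orientations are given as a rotation vector (axis times angle).
In Python, from bench import ctrl gives the robot as it stands.
- The arm moves only by the tool move_arm, never from a script. Its argument "steps" is a list of rows, each an object with "translation": the shift along the tool's x, y, z as a fraction of full scale, a list of three; "dr": the turn, a rotation vector about the tool's x, y, z as a fraction of full scale, a list of three; "gripper": the opening, from 0 (shut) to 1 (fully open). A call has 1 to 5 rows; each row is the pose to reach, as a shift and turn from the pose commanded when the call began, along the tool's axes at that moment, turning the shorter way round; what a row does not reach only later rows make up. Full scale, the value 1, is 1 m for a shift and 180 degrees for a turn. A row lasts 1/10 s, in which the tool goes at most 50 mm and 8.59 degrees, less where a joint would pass 70% of its speed; a pose out of reach is approached as far as the arm can. A call with a number of a shift or a turn outside -1 to 1 is refused whole. A call with a gripper value outside its range is refused whole. The fingers move at their own pace and stop on an object; "force" is the grip in N (left out, the last holds). Time passes only in rows, so rows that repeat a pose let the fingers close. It gives the time, the measured TCP pose, the force, the opening and the grip force at its end, in the units of the state.
- ctrl.sense(): the state, without advancing time (a new reading comes with each control period).
- ctrl.capture(name): name is "scene" or "top" or "wrist"; returns a dict with "pixels" (480x640x3 uint8, red, green, blue), "fx", "fy", "cx", "cy" (pixels), "k1" (the pictures are not rectified: a ray, as slopes to the right and down, at radius r is drawn at 1 + k1 r^2 times it, then the intrinsics apply), "position" and "attitude" of the camera in the world; the wrist camera has in their place "mount" (4x4, takes a point from camera to tool coordinates, whose origin is the TCP and whose axes are the flange's). Camera axes: x right, y up, looking along -z (the intrinsics and any distortion apply to the point x, -y, -z); pixel columns grow to the right and rows downward; lengths in m; the calibration is good to about 2 mm. A picture is of the moment at which its call begins: read the wrist's pose just before it. There is no depth.
- ctrl.sign_off(): hands the job in; it is judged then, once.
The state is a dict: "time_s": time; "joints": joint angles; "dq": joint speeds; "tau": joint torques, N m; "tool_pos": TCP position; "eef_rot": TCP orientation; "wrist_force": force on the tool from outside, world axes, zero at the start; "torque": the same for the moment, N m; "gripper_width": finger opening in m; "grip_force": force on a finger pad.
Only numpy, scipy, OpenCV 4.12 (cv2) and the standard library are available. Lean on these libraries where they do the work, as an engineer would, in place of code of your own. Each camera call takes 0.05 s, during which the arm holds its last target. There are 200 camera calls.

### The job

Open the sliding steel cover of the ice well on the bar counter: with a fingertip in the cover's black-edged finger hole, press the red spring stop pin right down and, holding it down, slide the cover over it, on across the deck and fully home against the end stop, so that the pin springs up again behind the cover and keeps it open. Only press and push: do not lift the cover or tilt it out of its runners, and leave the jigger, cup, bottle and tumbler as they stand.

Things in the scene. Friction and masses are not known exactly. Their poses are not given: they have to be found in the camera images.
- well: Fixed steel counter-top ice well, 450 mm long (y -190 to 260), x -140 to 200, 140 mm high. Origin on the counter right below the stop pin; +y = the way the cover opens, z up. Ice compartment at y -160 to -30 mm, then a flat dry deck (top z 124 mm). The cover lies on two side runners (top z 130 mm) between rims 240 mm apart (top z 140 mm). At x 120 to 200 mm a ledge, z 140 mm, carries small things
- end_stop (a point): Middle of the end stop's inner face, at the far end of the deck, at the height of the cover's underside: x 0, y 238, z 130 mm in the well's frame. The cover's front edge comes to rest against it
- cover: Loose flat steel cover, 236 mm wide (x), 207 mm long (y -165 to 42), 6 mm thick, about 0.85 kg, kept on the runners by its weight; sliding it takes 4 to 9 N. Axes as the well's (1 degree of play). Origin: underside, middle of the finger hole. In the well's frame its y is 0 (4 mm play) when shut, the pin blocking it; 196 mm when home at the end stop; from 186 mm the pin is free to rise behind it
- hole (a point): Middle of the cover's finger hole, at the top of its bezel, 14 mm above the cover's underside. Rectangular through hole, 50 mm along y by 60 mm along x, edged by a black bezel 8 mm wide and 8 mm high on the cover's top. With the cover shut the red pin stands in it
- pin_top (a point): Middle of the top of the red spring stop pin, a flat round cap 42 mm across. Up, it is 146 mm above the counter (10 mm above the cover's top, 2 mm above the bezel); right down, 126 mm, 4 mm below the cover's underside
- stop_pin (a joint): How far the red stop pin is pressed down: 0 = up, 0.020 m = right down on its stop. Spring: 1.4 N to start, 2.8 N right down; it springs up when let go. From 0.017 m on it is below the cover, which can then slide over it and itself keeps it down (at 0.016)
- jigger: Brass double-cone bar measure, 75 mm high, 44 mm across, standing on the well's ledge; leave it. Origin under its middle
- garnish_cup: White garnish cup, 45 mm high, 60 mm across, standing on the well's ledge; leave it. Origin under its middle
- syrup_bottle: Green syrup bottle with a yellow cap, 190 mm high, 68 mm across, on the counter off one end of the well; leave it. Origin under its middle
- tumbler: Blue tumbler, 110 mm high, 80 mm across, on the counter off the other end of the well; leave it. Origin under its middle

How it is judged:
By the outcome, as a careful person would: the job done as asked, in the order asked, and still so for the second after the job is handed in, with the robot touching nothing.
It also fails if it takes over 38 s, if anything falls off the work surface, if the arm or the gripper's body presses on something with over 40 N, if the wrist force passes 120 N, or if a joint passes its speed limit or range.

## Working session

There is one attempt and no reset: what is moved stays moved. The work goes in short steps, Python scripts to look and compute and a tool call to move; the robot and the scene stay as the last step left them, time stands still between calls to the robot, and variables do not carry over. Pictures are saved under pics/ and viewed, at most 10 in all, crops included, and the job is handed in when it is done.

Besides the shell and the picture viewer there is one more tool, called after "Emit:" as name(argument=value, ...), one argument or row to a line, values as JSON. move_arm: Moves the arm, as the interface text tells. Shift numbers are shares of 1 m and turn numbers shares of 180 degrees, none past 1 either way. Its arguments: {"type":"object","properties":{"steps":{"type":"array"},"force":{"type":"number"}},"required":["steps"]}

```bash
mkdir -p pics
python3 - <<'E'
from bench import ctrl
import cv2
s=ctrl.sense();print(s)
for n in("scene","top"):
    c=ctrl.capture(n);cv2.imwrite(f"pics/{n}0.png",c["pixels"][:,:,::-1]);print({k:v for k,v in c.items() if k!="pixels"})
E
```

```text
{'time_s': 0.0, 'joints': array([-1.37930701e+00,  5.28477534e-02,  1.40173950e+00,  1.69509594e-05,
        1.68860948e+00, -7.02705889e-02]), 'dq': array([ 0.00049991, -0.00064299,  0.00046152, -0.0005464 ,  0.00155068,
       -0.00111852]), 'tau': array([ 1.78070204e-03, -3.81673479e+01, -3.60181618e+01,  6.60987143e-05,
        6.32693816e-03,  9.28153213e-06]), 'tool_pos': array([ 0.13584303, -0.50680299,  0.23045922]), 'eef_rot': array([-3.11313513e+00, -4.09792624e-01,  1.26162138e-04]), 'wrist_force': array([ 0.40461904,  0.17441139, -0.32453567]), 'torque': array([ 0.0032689 , -0.00060562,  0.02244343]), 'grip_force': 0.0, 'gripper_width': 0.08506312099555287}
{'fx': 479.5169814494769, 'fy': 479.5169814494769, 'cx': 317.1233381552867, 'cy': 234.49265184272417, 'k1': -0.05594149898381209, 'position': array([ 1.27166578, -0.45018517,  0.60838851]), 'attitude': array([0.9349192 , 0.5412512 , 0.89698088])}
{'fx': 473.1597047766948, 'fy': 473.1597047766948, 'cx': 322.0236721629349, 'cy': 240.08904050934757, 'k1': -0.028041361930263603, 'position': array([ 0.36761884, -0.04522243,  1.26204854]), 'attitude': array([ 0.15821706, -0.15395381, -1.57919213])}
```

View pics/scene0.png

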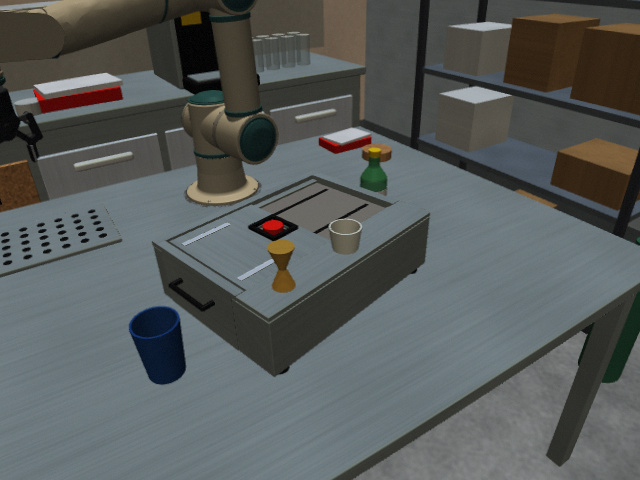

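View pics/top0.png

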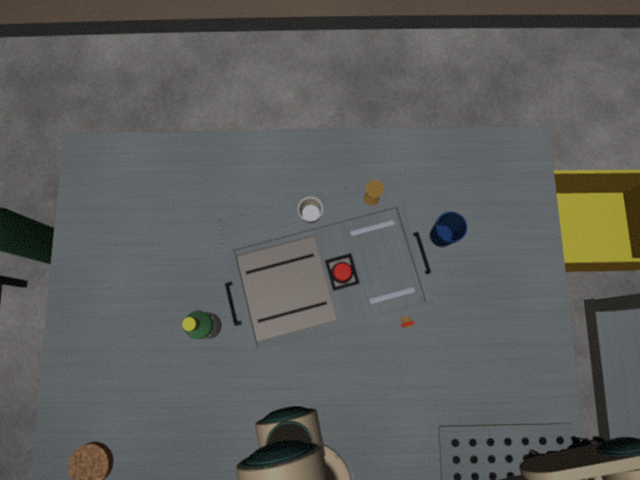

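The scene view shows the red pin at (273,227) in its black bezel, with the jigger at (283,268) and the cup at (345,236) on the ledge. In the top view the pin is at (342,272). The deck with its two dark slots lies to its left, around (285,288), so the cover opens to the left, toward the bottle at (200,325).

```bash
cat > h.py <<'E'
from bench import ctrl
import cv2,numpy as np
from scipy.spatial.transform import Rotation as R
def ray(c,uv,P=None,A=None):
    K=np.array([[c["fx"],0,c["cx"]],[0,c["fy"],c["cy"]],[0,0,1]])
    p=cv2.undistortPoints(np.float64(uv).reshape(-1,1,2),K,np.array([c["k1"],0,0,0.]))[:,0]
    return (R.from_rotvec(c["attitude"]) .as_matrix()@np.c_[p[:,0],-p[:,1],-np.ones(len(p))].T).T
def plane(c,uv,z):
    d=ray(c,uv);return c["position"]+d*((z-c["position"][2])/d[:,2])[:,None]
def tri(ca,a,cb,b):
    da,db=ray(ca,[a])[0],ray(cb,[b])[0]
    t=np.linalg.lstsq(np.c_[da,-db],cb["position"]-ca["position"],rcond=None)[0]
    p,q=ca["position"]+da*t[0],cb["position"]+db*t[1];return (p+q)/2,np.linalg.norm(p-q)
def blobs(m):
    n,l,s,ce=cv2.connectedComponentsWithStats(m.astype(np.uint8));return [(s[i],ce[i],l==i) for i in range(1,n) if s[i][4]>25]
def red(c,box):
    h=cv2.cvtColor(c["pixels"],cv2.COLOR_RGB2HSV);m=((h[...,0]<6)|(h[...,0]>174))&(h[...,1]>180)&(h[...,2]>110)
    k=np.zeros_like(m);k[box[1]:box[3],box[0]:box[2]]=1
    return max(blobs(m&k),key=lambda b:b[0][4])
E
python3 - <<'E'
from h import *
t=ctrl.capture("top");s=ctrl.capture("scene")
bt=red(t,(300,230,390,310));bs=red(s,(240,200,310,250));print(bt[0],bt[1],bs[0],bs[1])
print("tri",tri(t,bt[1],s,bs[1]));print("plane top",plane(t,[bt[1]],.146),"scene",plane(s,[bs[1]],.146))
g=t["pixels"].max(2)
k=np.zeros(g.shape,bool);k[225:345,215:440]=1
for st,ce,m in blobs((g<50)&k):
    p=np.argwhere(m)[:,::-1].astype(np.float32)
    for z in (.124,.144):
        w=plane(t,p,z)[:,:2].astype(np.float32)
        r=cv2.minAreaRect(w);print(st,ce.round(1),z,np.round(r[0],4),np.round(r[1],4),round(r[2],2))
E
```

```text
[334 263  17  17 231] [341.97402597 271.11688312] [262 220  21  10 166] [272.40963855 224.71084337]
tri (array([ 0.51630723, -0.09002708,  0.14539491]), np.float64(0.0001698590385897347))
plane top [[ 0.51619074 -0.09007973  0.146     ]] scene [[ 0.51732739 -0.09041955  0.146     ]]
[430 225  10  21 122] [434.7 236. ] 0.124 [ 0.6037 -0.3197] [0.0511 0.0206] 14.76
[430 225  10  21 122] [434.7 236. ] 0.144 [ 0.5996 -0.3149] [0.0502 0.0202] 14.76
[414 233  16  41 130] [422.4 252.4] 0.124 [ 0.5622 -0.2871] [0.1029 0.0105] 14.84
[414 233  16  41 130] [422.4 252.4] 0.144 [ 0.5588 -0.2828] [0.1011 0.0103] 14.84
[247 254  66  19 115] [280.  263.3] 0.124 [0.5403 0.06  ] [0.0045 0.1635] 14.07
[247 254  66  19 115] [280.  263.3] 0.144 [0.5373 0.0581] [0.0044 0.1606] 14.07
[326 254  33  36 312] [341.9 272.4] 0.124 [ 0.5183 -0.0905] [0.0746 0.0644] 14.33
[326 254  33  36 312] [341.9 272.4] 0.144 [ 0.5157 -0.0897] [0.0732 0.0632] 14.33
[226 282  15  43 151] [231.5 303.7] 0.124 [0.4456 0.173 ] [0.1043 0.015 ] 14.19
[226 282  15  43 151] [231.5 303.7] 0.144 [0.4443 0.1692] [0.1025 0.0148] 14.19
[259 302  67  20 103] [292.6 311.3] 0.124 [0.4238 0.0303] [0.0038 0.1625] 14.32
[259 302  67  20 103] [292.6 311.3] 0.144 [0.4229 0.0289] [0.0037 0.1597] 14.32
```

```bash
cat >> h.py <<'E'
PIN=np.array([.5163,-.0900]);A=np.radians(14.25);X=np.array([np.cos(A),np.sin(A)]);Y=np.array([-X[1],X[0]])
def go(x,y,z):  # well-frame target (m) -> tool-axis shift
    s=ctrl.sense();r=R.from_rotvec(s["eef_rot"])
    w=np.r_[PIN+x*X+y*Y,z];print("shift",r.inv().apply(w-s["tool_pos"]).round(4),"axes",r.as_matrix().round(3).tolist())
def st():
    s=ctrl.sense();d=s["tool_pos"][:2]-PIN;f=s["wrist_force"]
    print(s["time_s"],"well",(d@X).round(4),(d@Y).round(4),s["tool_pos"][2].round(4),"F",(f[:2]@X).round(1),(f[:2]@Y).round(1),f[2].round(1),s["gripper_width"].round(4))
E
python3 -c "
from h import *
st();go(0,.003,.2305)"
```

```text
Traceback (most recent call last):
  File "h.py", line 26, in st
    print(s["time_s"],"well",(d@X).round(4),(d@Y).round(4),s["tool_pos"][2].round(4),"F",(f[:2]@X).round(1),(f[:2]@Y).round(1),f[2].round(1),s["gripper_width"].round(4))
                                                                                                                                             ^^^^^^^^^^^^^^^^^^^^^^^^
AttributeError: 'float' object has no attribute 'round'
```

```bash
sed -i 's/s\["gripper_width"\].round(4)/round(s["gripper_width"],4)/' h.py
python3 -c "
from h import *
st();go(0,.003,.2305)"
```

```text
0.2 well -0.4713 -0.3105 0.2308 F 0.2 0.2 -0.6 0.0853
shift [ 0.4754 -0.3073  0.0006] axes [[0.966, 0.259, -0.0], [0.259, -0.966, 0.001], [0.0, -0.001, -1.0]]
```

Emit:
move_arm(
  steps=[
    {"translation": [0.04, -0.026, 0], "dr": [0, 0, 0.004], "gripper": 0},
    {"translation": [0.08, -0.052, 0], "dr": [0, 0, 0.004], "gripper": 0},
    {"translation": [0.12, -0.078, 0], "dr": [0, 0, 0.004], "gripper": 0},
    {"translation": [0.16, -0.104, 0], "dr": [0, 0, 0.004], "gripper": 0},
    {"translation": [0.2, -0.13, 0], "dr": [0, 0, 0.004], "gripper": 0},
  ],
)

```text
time_s: 0.7
tool_pos: [0.2963, -0.3282, 0.2312]
eef_rot: [3.117, 0.39, 0.0]
wrist_force: [0.5, -0.6, -0.2]
gripper_width: 0.0125
grip_force: 0.0
```

```bash
python3 -c "
from h import *
st();go(0,.003,.2305)"
```

```text
0.7 well -0.2719 -0.1767 0.2312 F 0.4 -0.7 -0.2 0.0125
shift [ 0.2719 -0.1797  0.0007] axes [[0.969, 0.246, 0.0], [0.246, -0.969, -0.0], [0.0, 0.0, -1.0]]
```

Emit:
move_arm(
  steps=[
    {"translation": [0.04, -0.026, 0], "dr": [0, 0, 0], "gripper": 0},
    {"translation": [0.08, -0.052, 0], "dr": [0, 0, 0], "gripper": 0},
    {"translation": [0.12, -0.078, 0], "dr": [0, 0, 0], "gripper": 0},
    {"translation": [0.16, -0.104, 0], "dr": [0, 0, 0], "gripper": 0},
    {"translation": [0.2, -0.13, 0], "dr": [0, 0, 0], "gripper": 0},
  ],
)

```text
time_s: 1.2
tool_pos: [0.4582, -0.1527, 0.2313]
eef_rot: [3.117, 0.391, 0.0]
wrist_force: [0.5, -0.2, -0.3]
gripper_width: 0.0003
grip_force: 0.0
```

Emit:
move_arm(
  steps=[
    {"translation": [0.036, -0.025, 0.02], "dr": [0, 0, 0], "gripper": 0},
    {"translation": [0.072, -0.05, 0.04], "dr": [0, 0, 0], "gripper": 0},
    {"translation": [0.072, -0.05, 0.055], "dr": [0, 0, 0], "gripper": 0},
    {"translation": [0.072, -0.05, 0.055], "dr": [0, 0, 0], "gripper": 0},
    {"translation": [0.072, -0.05, 0.055], "dr": [0, 0, 0], "gripper": 0},
  ],
)

```text
time_s: 1.7
tool_pos: [0.5143, -0.0889, 0.1766]
eef_rot: [3.117, 0.389, -0.001]
wrist_force: [0.1, -0.2, 0.1]
gripper_width: 0.0
grip_force: 0.0
```

```bash
python3 -c "
from h import *
st();go(0,.003,.150)
for n in('scene','wrist'):
    c=ctrl.capture(n);p=c['pixels'][:,:,::-1]
    cv2.imwrite(f'pics/{n}1.png',cv2.resize(p[150:330,160:400],None,fx=3,fy=3) if n=='scene' else p)
st()"
```

```text
1.7 well -0.0017 0.0016 0.1766 F 0.0 -0.2 0.1 0.0
shift [ 0.0017 -0.0015  0.0266] axes [[0.969, 0.246, -0.0], [0.246, -0.969, -0.0], [-0.0, 0.0, -1.0]]
1.8 well -0.0014 0.001 0.1777 F -0.7 -1.2 -0.1 -0.0001
```

View pics/scene1.png

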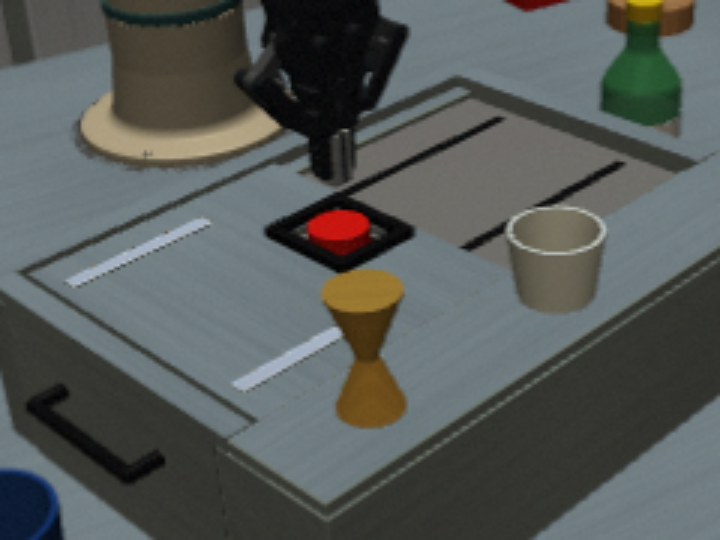

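View pics/wrist1.png

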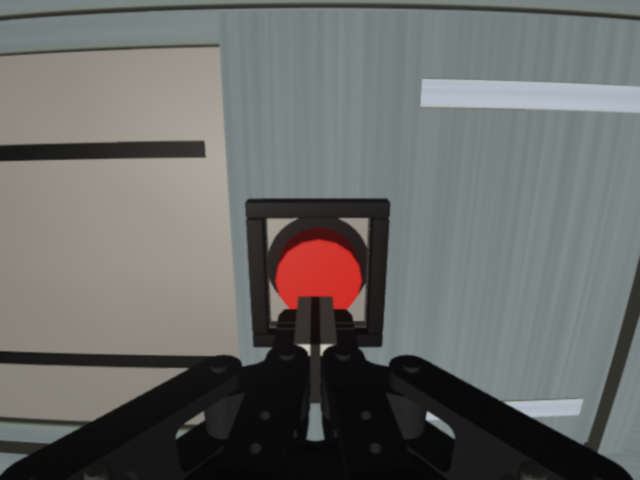

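The scene crop shows the shut fingertips at (340,170), just above the red cap at (340,230), clear of the jigger and cup. In the wrist view the tips at (316,310) line up with the cap at (318,275), inside the bezel.

Emit:
move_arm(
  steps=[
    {"translation": [0.001, -0.002, 0.015], "dr": [0, 0, 0], "gripper": 0},
    {"translation": [0.001, -0.002, 0.028], "dr": [0, 0, 0], "gripper": 0},
    {"translation": [0.001, -0.002, 0.036], "dr": [0, 0, 0], "gripper": 0},
    {"translation": [0.001, -0.002, 0.042], "dr": [0, 0, 0], "gripper": 0},
    {"translation": [0.001, -0.002, 0.046], "dr": [0, 0, 0], "gripper": 0},
  ],
)

```text
time_s: 2.3
tool_pos: [0.5148, -0.0862, 0.1296]
eef_rot: [-3.117, -0.39, 0.002]
wrist_force: [-1.7, -0.2, 2.5]
gripper_width: 0.0
grip_force: 1.1
```

```bash
python3 -c "
from h import *
st()"
```

```text
2.3 well -0.0006 0.0041 0.1296 F -1.7 0.3 2.5 0.0
```

Emit:
move_arm(
  steps=[
    {"translation": [0, 0, 0.002], "dr": [0, 0, 0], "gripper": 0},
    {"translation": [0, 0, 0.002], "dr": [0, 0, 0], "gripper": 0},
    {"translation": [0, 0, 0.002], "dr": [0, 0, 0], "gripper": 0},
  ],
)

```text
time_s: 2.6
tool_pos: [0.5153, -0.0861, 0.1287]
eef_rot: [3.117, 0.391, 0.001]
wrist_force: [-1.9, -1.1, 2.8]
gripper_width: 0.0002
grip_force: 1.1
```

Emit:
move_arm(
  steps=[
    {"translation": [0, 0, 0.001], "dr": [0, 0, 0], "gripper": 0},
    {"translation": [0, 0, 0.001], "dr": [0, 0, 0], "gripper": 0},
    {"translation": [0, 0, 0.001], "dr": [0, 0, 0], "gripper": 0},
  ],
)

```text
time_s: 2.9
tool_pos: [0.5154, -0.0861, 0.1275]
eef_rot: [3.117, 0.391, 0.001]
wrist_force: [-1.1, -0.8, 2.8]
gripper_width: -0.0
grip_force: 1.2
```

Emit:
move_arm(
  steps=[
    {"translation": [0, 0, 0.001], "dr": [0, 0, 0], "gripper": 0},
    {"translation": [0, 0, 0.001], "dr": [0, 0, 0], "gripper": 0},
    {"translation": [0, 0, 0.001], "dr": [0, 0, 0], "gripper": 0},
  ],
)

```text
time_s: 3.2
tool_pos: [0.5154, -0.0861, 0.1265]
eef_rot: [3.117, 0.391, 0.001]
wrist_force: [0.9, 0.6, 2.6]
gripper_width: -0.0002
grip_force: 1.2
```

Emit:
move_arm(
  steps=[
    {"translation": [0, 0, 0.001], "dr": [0, 0, 0], "gripper": 0},
    {"translation": [0, 0, 0.001], "dr": [0, 0, 0], "gripper": 0},
    {"translation": [0, 0, 0.001], "dr": [0, 0, 0], "gripper": 0},
  ],
)

```text
time_s: 3.5
tool_pos: [0.5154, -0.0861, 0.126]
eef_rot: [3.117, 0.39, 0.002]
wrist_force: [-0.7, 0.6, 5.4]
gripper_width: -0.0002
grip_force: 2.9
```

The pin is now on its stop: the force has risen to 5.4 N at z = 0.126. Next I slide the cover.

Emit:
move_arm(
  steps=[
    {"translation": [0, -0.004, 0], "dr": [0, 0, 0], "gripper": 0},
    {"translation": [0, -0.008, 0], "dr": [0, 0, 0], "gripper": 0},
    {"translation": [0, -0.012, 0], "dr": [0, 0, 0], "gripper": 0},
    {"translation": [0, -0.016, 0], "dr": [0, 0, 0], "gripper": 0},
    {"translation": [0, -0.02, 0], "dr": [0, 0, 0], "gripper": 0},
  ],
)

```text
time_s: 4.0
tool_pos: [0.5107, -0.068, 0.126]
eef_rot: [3.114, 0.389, 0.003]
wrist_force: [2.1, -7.8, 3.7]
gripper_width: 0.0
grip_force: 4.1
```

```bash
python3 -c "
from h import *
st()"
```

```text
4.0 well 0.0 0.0227 0.126 F 0.1 -8.1 3.7 0.0
```

Emit:
move_arm(
  steps=[
    {"translation": [0, -0.004, 0], "dr": [0, 0, 0], "gripper": 0},
    {"translation": [0, -0.008, 0], "dr": [0, 0, 0], "gripper": 0},
    {"translation": [0, -0.012, 0], "dr": [0, 0, 0], "gripper": 0},
  ],
)

```text
time_s: 4.3
tool_pos: [0.5077, -0.0562, 0.1259]
eef_rot: [3.114, 0.389, 0.002]
wrist_force: [1.9, -6.2, 4.8]
gripper_width: 0.0001
grip_force: 3.4
```

```bash
python3 -c "
from h import *
st()
c=ctrl.capture('scene');p=c['pixels'][:,:,::-1]
cv2.imwrite('pics/scene2.png',cv2.resize(p[150:330,160:400],None,fx=3,fy=3))"
```

```text
4.3 well -0.0 0.0349 0.1259 F 0.4 -6.5 4.8 0.0001
```

View pics/scene2.png

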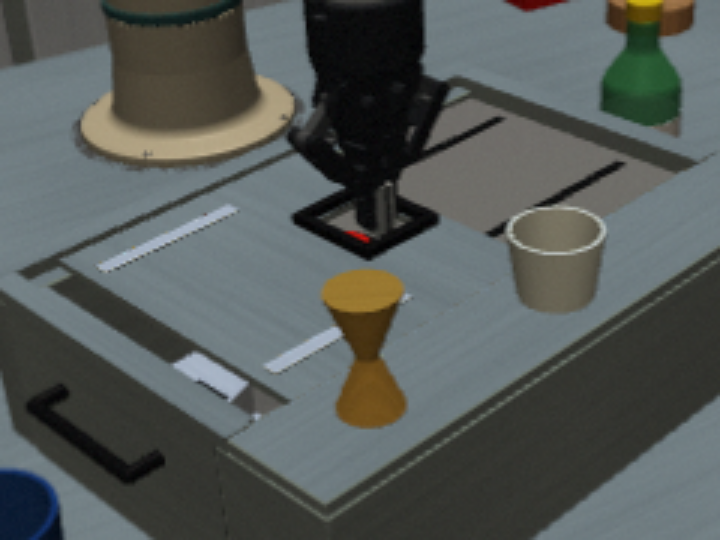

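The cover is moving with the fingertip: its bezel is at (365,220), and a corner of the held-down red pin shows at (355,238) under the cover's edge. I carry on across the deck.

Emit:
move_arm(
  steps=[
    {"translation": [0, -0.008, 0], "dr": [0, 0, 0], "gripper": 0},
    {"translation": [0, -0.016, 0], "dr": [0, 0, 0], "gripper": 0},
    {"translation": [0, -0.024, -0.001], "dr": [0, 0, 0], "gripper": 0},
    {"translation": [0, -0.032, -0.001], "dr": [0, 0, 0], "gripper": 0},
    {"translation": [0, -0.04, -0.001], "dr": [0, 0, 0], "gripper": 0},
  ],
)

```text
time_s: 4.85
tool_pos: [0.497, -0.0161, 0.1259]
eef_rot: [3.117, 0.39, -0.001]
wrist_force: [1.2, -4.6, 0.0]
gripper_width: -0.0001
grip_force: 2.2
```

Emit:
move_arm(
  steps=[
    {"translation": [0, -0.01, 0], "dr": [0, 0, 0], "gripper": 0},
    {"translation": [0, -0.02, 0], "dr": [0, 0, 0], "gripper": 0},
    {"translation": [0, -0.03, 0], "dr": [0, 0, 0], "gripper": 0},
    {"translation": [0, -0.04, 0], "dr": [0, 0, 0], "gripper": 0},
    {"translation": [0, -0.05, 0], "dr": [0, 0, 0], "gripper": 0},
  ],
)

```text
time_s: 5.35
tool_pos: [0.4846, 0.0331, 0.126]
eef_rot: [-3.117, -0.391, 0.001]
wrist_force: [0.5, -3.6, -2.7]
gripper_width: 0.0002
grip_force: 1.7
```

```bash
python3 -c "
from h import *
st()"
```

```text
5.35 well -0.0005 0.1271 0.126 F -0.4 -3.7 -2.7 0.0002
```

Emit:
move_arm(
  steps=[
    {"translation": [0, -0.012, 0], "dr": [0, 0, 0], "gripper": 0},
    {"translation": [0, -0.024, 0], "dr": [0, 0, 0], "gripper": 0},
    {"translation": [0, -0.036, 0], "dr": [0, 0, 0], "gripper": 0},
    {"translation": [0, -0.048, 0], "dr": [0, 0, 0], "gripper": 0},
    {"translation": [0, -0.06, 0], "dr": [0, 0, 0], "gripper": 0},
  ],
)

```text
time_s: 5.85
tool_pos: [0.4699, 0.0913, 0.1263]
eef_rot: [3.117, 0.391, -0.0]
wrist_force: [0.7, -3.5, -2.0]
gripper_width: -0.0002
grip_force: 1.7
```

Emit:
move_arm(
  steps=[
    {"translation": [0, -0.004, 0], "dr": [0, 0, 0], "gripper": 0},
    {"translation": [0, -0.008, 0], "dr": [0, 0, 0], "gripper": 0},
    {"translation": [0, -0.012, 0], "dr": [0, 0, 0], "gripper": 0},
    {"translation": [0, -0.016, 0], "dr": [0, 0, 0], "gripper": 0},
  ],
)

```text
time_s: 6.25
tool_pos: [0.4663, 0.1058, 0.1264]
eef_rot: [3.117, 0.39, 0.0]
wrist_force: [0.9, -3.8, -1.4]
gripper_width: -0.0
grip_force: 2.0
```

```bash
python3 -c "
from h import *
st()
c=ctrl.capture('scene');p=c['pixels'][:,:,::-1]
cv2.imwrite('pics/scene3.png',cv2.resize(p[150:330,200:440],None,fx=3,fy=3))"
```

```text
6.25 well -0.0002 0.2021 0.1264 F -0.1 -3.9 -1.4 -0.0
```

View pics/scene3.png

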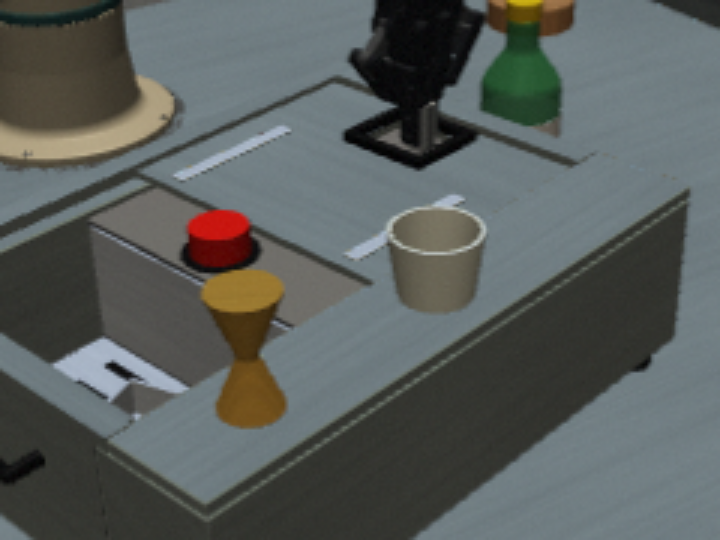

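The red pin at (220,238) has sprung up behind the cover. A dark gap still shows by the end stop near (530,150), and the force is only 4 N, so I creep on until the force rises.

Emit:
move_arm(
  steps=[
    {"translation": [0, -0.002, 0], "dr": [0, 0, 0], "gripper": 0},
    {"translation": [0, -0.004, 0], "dr": [0, 0, 0], "gripper": 0},
    {"translation": [0, -0.005, 0], "dr": [0, 0, 0], "gripper": 0},
  ],
)

```text
time_s: 6.6
tool_pos: [0.4651, 0.1106, 0.1264]
eef_rot: [3.117, 0.39, 0.0]
wrist_force: [1.3, -6.2, -0.7]
gripper_width: 0.0001
grip_force: 3.4
```

Emit:
move_arm(
  steps=[
    {"translation": [0, -0.001, 0], "dr": [0, 0, 0], "gripper": 0},
    {"translation": [0, -0.002, 0], "dr": [0, 0, 0], "gripper": 0},
    {"translation": [0, -0.002, 0], "dr": [0, 0, 0], "gripper": 0},
  ],
)

```text
time_s: 6.9
tool_pos: [0.4651, 0.1107, 0.1264]
eef_rot: [3.113, 0.388, 0.001]
wrist_force: [3.0, -12.5, -1.2]
gripper_width: 0.0001
grip_force: 6.4
```

Emit:
move_arm(
  steps=[
    {"translation": [0, -0.001, 0], "dr": [0, 0, 0], "gripper": 0},
    {"translation": [0, -0.002, 0], "dr": [0, 0, 0], "gripper": 0},
    {"translation": [0, -0.002, 0], "dr": [0, 0, 0], "gripper": 0},
  ],
)

```text
time_s: 7.2
tool_pos: [0.465, 0.1109, 0.1265]
eef_rot: [3.11, 0.385, 0.002]
wrist_force: [4.3, -20.6, -0.5]
gripper_width: -0.0
grip_force: 10.8
```

The cover is home: the force climbs to 20 N with no further travel. I back off inside the hole, then lift clear.

Emit:
move_arm(
  steps=[
    {"translation": [0, 0.006, 0], "dr": [0, 0, 0], "gripper": 0},
    {"translation": [0, 0.012, 0], "dr": [0, 0, 0], "gripper": 0},
    {"translation": [0, 0.016, 0], "dr": [0, 0, 0], "gripper": 0},
    {"translation": [0, 0.016, 0], "dr": [0, 0, 0], "gripper": 0},
    {"translation": [0, 0.016, -0.004], "dr": [0, 0, 0], "gripper": 0},
  ],
)

```text
time_s: 7.7
tool_pos: [0.4676, 0.0992, 0.1299]
eef_rot: [-3.117, -0.391, 0.002]
wrist_force: [0.4, 0.2, -0.5]
gripper_width: 0.0
grip_force: 0.0
```

Emit:
move_arm(
  steps=[
    {"translation": [0, 0, -0.015], "dr": [0, 0, 0], "gripper": 0},
    {"translation": [0, 0, -0.03], "dr": [0, 0, 0], "gripper": 0},
    {"translation": [0, 0, -0.06], "dr": [0, 0, 0], "gripper": 0},
    {"translation": [0, 0, -0.1], "dr": [0, 0, 0], "gripper": 0},
    {"translation": [0, 0, -0.12], "dr": [0, 0, 0], "gripper": 0},
  ],
)

```text
time_s: 8.2
tool_pos: [0.4686, 0.0996, 0.2543]
eef_rot: [-3.117, -0.391, -0.008]
wrist_force: [-0.1, 0.6, 0.6]
gripper_width: 0.0001
grip_force: 0.0
```

```bash
python3 -c "
from h import *
st()
c=ctrl.capture('scene');p=c['pixels'][:,:,::-1]
cv2.imwrite('pics/scene4.png',cv2.resize(p[150:330,200:440],None,fx=3,fy=3))"
```

```text
8.2 well 0.0004 0.1955 0.2543 F 0.1 0.6 0.6 0.0001
```

View pics/scene4.png

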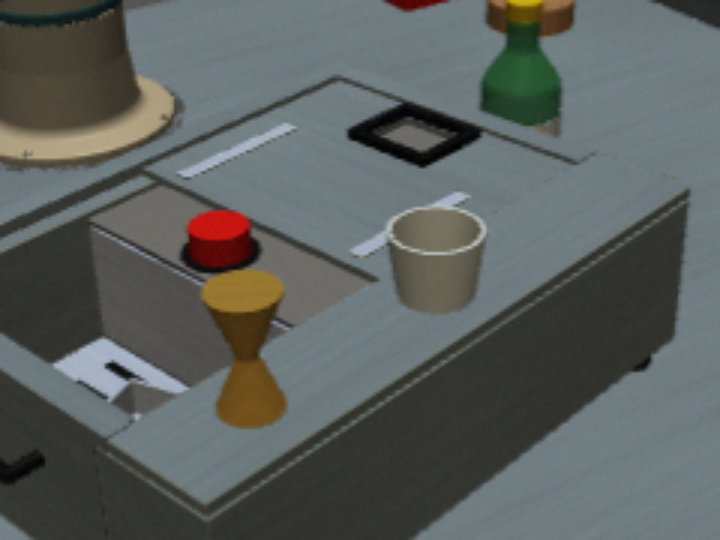

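The cover lies flat against the end stop, with its bezel at (415,133). The pin is up at (220,238), the jigger, cup and bottle stand where they were, and the gripper is clear.

```bash
python3 -c "
from bench import ctrl
print(ctrl.sign_off())"
```

```text
the job is handed in; nothing more can be done
None
```

The job is handed in at about 8 s: the cover is fully home against the end stop, the red pin has sprung up behind it, the gripper is clear, and the jigger, cup, bottle and tumbler were not touched.

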